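# Close a two-part sweet mould on its locating pins

### The job

Close the two-part metal sweet mould: pick up the cover half by its bar handle and lower it gently, the right way round, over the two locating pins of the lower half, its wide hole on the thick pin, all the way down until it lies flush, and only then let go. Leave the lower half standing where it is on the worktop and do not disturb the crockery and jars around it.

Things in the scene. Friction and masses are not known exactly. Their poses are not given: they have to be found in the camera images.
- lower_half: Lower half of the mould: loose dark metal block on the worktop, 110 (own x) x 190 (own y) x 26 mm high, 0.9 kg, six round pockets in its top. Two upright steel pins on its long centre line, thick at y = +78 mm, thin at y = -78 mm, stand 26 mm above the top face (lowest 14 mm cylindrical, rest tapered). Flat tab (18 mm out) at the thick-pin end. Origin: centre of underside; z up.
- cover_half: Cover half: loose dark metal plate, 110 (own x) x 190 (own y) x 10 mm, about 0.35 kg, six domes (11 mm high) and a bar handle on top, through holes on its long centre line, wide at y = +78 mm, narrow at y = -78 mm. Flat tab (18 mm out) at the wide-hole end. Origin: centre of the flat underside; z up. Closed, its origin is 26 mm above that of lower_half and their axes agree.
- pin_thick (a point): Centre of the foot of the thick pin (16 mm diameter, 9 mm at its tip), on the top face of the lower half; the tip is 26 mm higher.
- pin_thin (a point): Centre of the foot of the thin pin (10 mm diameter, 3 mm at its tip), on the top face of the lower half; the tip is 26 mm higher.
- hole_thick (a point): Centre of the wide hole (19 mm diameter) of the cover, at its underside. It goes on the thick pin.
- hole_thin (a point): Centre of the narrow hole (13 mm diameter) of the cover, at its underside. It goes on the thin pin.
- handle (a point): Centre of the cover's bar handle: a wooden bar 14 mm wide (own x), 78 mm long (own y), 14 mm high, whose centre is 52 mm above the cover's underside, on two thin posts 31 mm either side of its middle. The bar's underside is 24 mm above the domes. Grip it across its width, from above.
- mug: Bystander: spotted mug, 78x114x93 mm, origin at the centre of its underside.
- dish: Bystander: small dark dish, 95 mm across, 30 mm high, origin at the centre of its underside.
- jar: Bystander: spice jar with a red cap, 45 mm across, 106 mm high, origin at the centre of its underside.
- tumbler: Bystander: teal glass tumbler, 66 mm across, 85 mm high, origin at the centre of its underside.

How it is judged:
By the outcome, as a careful person would: the job done as asked, in the order asked, and still so for the second after the job is handed in, with the robot touching nothing.
It also fails if it takes over 45 s, if anything falls off the work surface, if the arm or the gripper's body presses on something with over 40 N, if the wrist force passes 120 N, or if a joint passes its speed limit or range.

### The arm

A 7-joint arm with a two-finger parallel gripper is mounted at the origin on a cart in front of the work surface, level with it; the furniture and walls round the work are solid. World frame = base frame: x ahead of the robot, y to its left, z up, the work surface at z = 0. Lengths are in m, angles in rad, forces in N, time in s.
With the tool pointing down it reaches from about 0.425 to 1.025 m from the base axis. Payload 9.4 kg.
Tool frame: the origin (TCP) lies at the very end of the fingers, on their centre line; the grasp point (between the pads) lies 19 mm behind it; z points along the fingers, y is the line along which they close (so a half turn about z gives the same grasp; the last joint's range is limited). The gripper opens to 85 mm and grips with 20 to 120 N. Pads are 22 mm wide; open, the fingers measure 114 mm over their backs; the gripper's body (76 mm by 85 mm) begins 54 mm behind the grasp point. The pads swing forward as they close: fully open they stand 13 mm farther back than shut.
Start: joints at [1.112, 0.599, -0.003, 1.599, 0.002, 0.943, -0.08], TCP at [0.27, -0.673, 0.231] pointing down, gripper open.
Joint ranges: [-2.57, 2.57], [-0.35, 1.97], [-1.29, 1.29], [0.11, 2.56], [-1.05, 4.19], [0.11, 1.86], [-2.63, 2.63]. Speed limits (rad/s): [2.22, 2.22, 3.01, 3.01, 3.14, 3.14, 3.14].

### API

Orientations are given as a rotation vector (axis times angle).
In Python, from bench import r gives the robot as it stands.
- The arm moves only by the tool apply_moves, never from a script. Its argument "series" is a list of rows, each an object of numbers: "dx", "dy", "dz": the shift along the tool's x, y, z in m; "rx", "ry", "rz": the turn, a rotation vector about the tool's x, y, z in rad. In form: [{"dx": .., "dy": .., "dz": .., "rx": .., "ry": .., "rz": ..}, ...]. A call has 1 to 8 rows; each row shifts and turns the commanded pose from where the row before left it, along the tool's axes as they then stand; what a row does not reach is not made up. A row lasts 1/12 s, in which the tool goes at most 41.7 mm and 7.16 degrees, less where a joint would pass 70% of its speed; a pose out of reach is approached as far as the arm can. A call with a gripper value outside its range is refused whole. "grip" is the finger opening in m, from 0 to 0.0854, set as the call begins (left out, the last holds). The fingers move at their own pace and stop on an object; "force" is the grip in N (left out, the last holds). Time passes only in rows, so rows that do not move let the fingers close. It gives the time, the measured TCP pose, the force, the opening and the grip force at its end, in the units of the state.
- r.sense(): the state, without advancing time (a new reading comes with each control period).
- r.read_camera(name): name is "scene" or "side" or "wrist"; returns the picture (400x640x3 uint8, blue, green, red); there is no depth.
- r.camera_info(name): a dict with "intrinsics" (3x3 intrinsics, pixels), "R" (3x3) and "t" (3): a world point X has camera coordinates R X + t; the wrist camera has in their place "hand_eye" (4x4, takes a point from camera to tool coordinates, whose origin is the TCP and whose axes are the flange's). Camera axes: x right, y down, z forward; pixel columns grow to the right and rows downward; lengths in m; the calibration is good to about 2 mm. A picture is of the moment at which its call begins: read the wrist's pose just before it. camera_info takes no time and is no camera call.
- r.close_job(): hands the job in; it is judged then, once.
The state is a dict: "clock": time; "joints": joint angles; "joint_velocities": joint speeds; "joint_torque": joint torques, N m; "tool_pos": TCP position; "eef_rot": TCP orientation; "contact_force": force on the tool from outside, world axes, zero at the start; "torque": the same for the moment, N m; "grip_width": opening from 0.0 (shut) to 1.0 (fully open); "grasp_force": force on a finger pad.
Only numpy, scipy, OpenCV 4.12 (cv2) and the standard library are available. Lean on these libraries where they do the work, as an engineer would, in place of code of your own. Each camera call takes 0.05 s, during which the arm holds its last target. There are 200 camera calls.

## Working session

There is one attempt and no reset: what is moved stays moved. The work goes in short steps, Python scripts to look and compute and a tool call to move; the robot and the scene stay as the last step left them, time stands still between calls to the robot, and variables do not carry over. Pictures are saved under pics/ and viewed, at most 10 in all, crops included, and the job is handed in when it is done.

Besides the shell and the picture viewer there is one more tool, called after "Emit:" as name(argument=value, ...), one argument or row to a line, values as JSON. apply_moves: Moves the arm, as the interface text tells. Its arguments: {"type":"object","properties":{"series":{"type":"array"},"grip":{"type":"number"},"force":{"type":"number"}},"required":["series"]}

```bash
ls; mkdir -p pics; python3 - <<'E'
from bench import r
import cv2
for n in ("scene","side"):
    cv2.imwrite(f"pics/{n}0.png",r.read_camera(n)); 
    c=r.camera_info(n); print(n,c)
print(r.camera_info("wrist")); print(r.sense())
E
```

```text
pics
scene {'intrinsics': array([[402.08499465,   0.        , 322.02350236],
       [  0.        , 402.08499465, 193.71259529],
       [  0.        ,   0.        ,   1.        ]]), 'R': array([[-0.87009808, -0.4927461 , -0.01142907],
       [-0.33783289,  0.61311376, -0.71411516],
       [ 0.35888477, -0.61748911, -0.69993494]]), 't': array([0.46026255, 0.16091045, 0.91878071])}
side {'intrinsics': array([[368.33910919,   0.        , 316.87227688],
       [  0.        , 368.33910919, 201.98204764],
       [  0.        ,   0.        ,   1.        ]]), 'R': array([[ 0.97864892, -0.20420765,  0.02335639],
       [-0.08892454, -0.52311011, -0.84761326],
       [ 0.18530708,  0.82743885, -0.53010021]]), 't': array([-0.47524943,  0.14008581,  0.80014139])}
{'intrinsics': array([[350.1640994 ,   0.        , 320.23989649],
       [  0.        , 350.1640994 , 200.77612613],
       [  0.        ,   0.        ,   1.        ]]), 'hand_eye': array([[ 4.97451480e-04, -9.61012022e-01, -2.76506140e-01,
         7.02925909e-02],
       [ 9.99999866e-01,  5.18588712e-04, -3.32207572e-06,
         4.54
[... 202 characters left out ...]
oints': array([ 1.11229895,  0.600079  , -0.00253927,  1.60002263,  0.00182537,
        0.94290438, -0.07980172]), 'joint_velocities': array([-0.00098327, -0.00355881,  0.00192349, -0.00018701, -0.00106808,
       -0.00124908,  0.00051439]), 'joint_torque': array([ 5.67385519e-03, -7.77995753e+01,  1.57050401e+00, -2.58623153e+01,
        1.26377874e-02,  5.56241735e-03, -3.53529174e-05]), 'tool_pos': array([ 0.26995575, -0.67242688,  0.23048864]), 'eef_rot': array([-3.08317838e+00, -5.95939350e-01,  6.55712778e-04]), 'contact_force': array([ 0.6016232 ,  0.02644959, -0.35148775]), 'torque': array([-0.05566854, -0.00502902,  0.01958727]), 'grasp_force': 0.0, 'grip_width': 1.0010673663332352}
```

View pics/scene0.png

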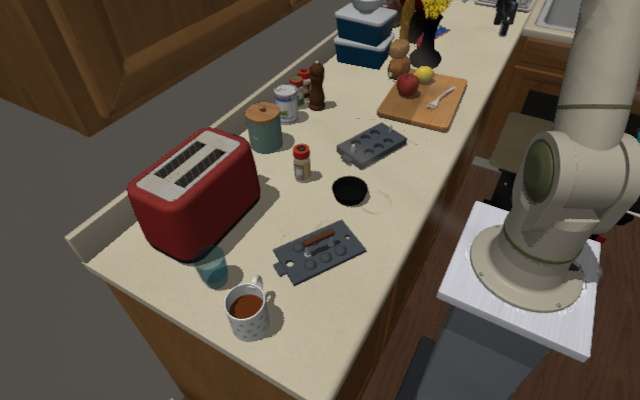

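View pics/side0.png

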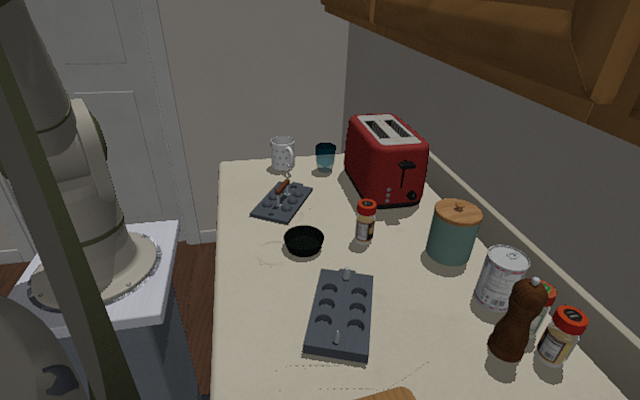

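The scene view shows the cover (about 320,250, tab at left near 282,268) and the lower half (about 370,145). In the side view the lower half is at about 340,315, with pins near 347,273 and 337,338. I'll enlarge both.

```bash
python3 - <<'E'
import cv2,numpy as np
a=cv2.imread("pics/scene0.png");b=cv2.imread("pics/side0.png")
f=lambda im,x,y,w,h,s:cv2.resize(im[y:y+h,x:x+w],None,fx=s,fy=s,interpolation=cv2.INTER_CUBIC)
t=np.hstack([f(a,268,215,100,75,4),f(a,320,110,100,75,4)])
u=np.hstack([f(b,245,170,80,60,5),f(b,290,260,100,75,4)])
cv2.imwrite("pics/m0.png",np.vstack([t,u]))
E
```

```text
(no output)
```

View pics/m0.png

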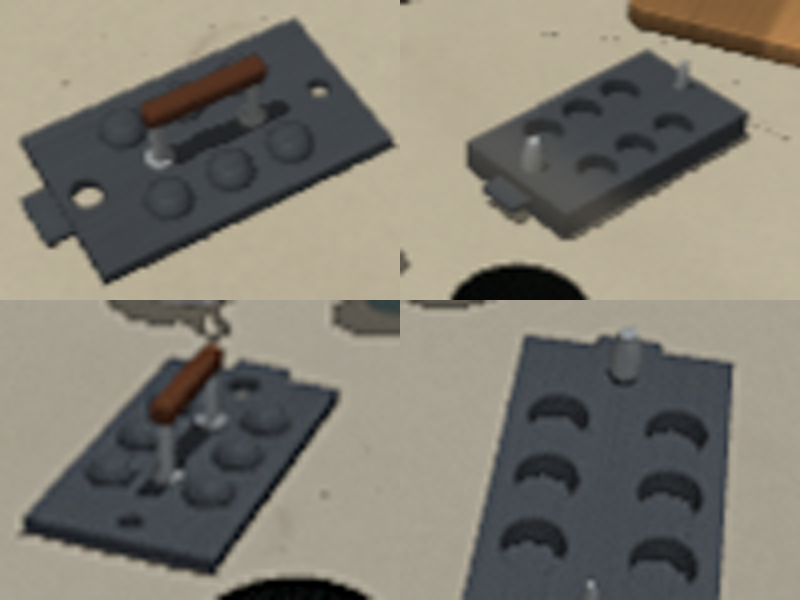

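```bash
cat > h.py <<'E'
import numpy as np,cv2
from scipy.optimize import least_squares
from scipy.spatial.transform import Rotation as R
def cam(r,n,s=None):
    c=r.camera_info(n); K=np.array(c["intrinsics"])
    if n!="wrist": return K,np.array(c["R"]),np.array(c["t"])
    T=np.eye(4); T[:3,:3]=R.from_rotvec(s["eef_rot"]).as_matrix(); T[:3,3]=s["tool_pos"]
    C=np.linalg.inv(T@np.array(c["hand_eye"])); return K,C[:3,:3],C[:3,3]
def proj(c,X):
    p=(np.atleast_2d(X)@c[1].T+c[2])@c[0].T; return p[:,:2]/p[:,2:]
def pts(p,m,z0=0.):
    cz,sz=np.cos(p[2]),np.sin(p[2]); m=np.array(m)/1000
    return np.c_[p[0]+cz*m[:,0]-sz*m[:,1],p[1]+sz*m[:,0]+cz*m[:,1],m[:,2]+z0]
def fit(obs,p0,z0=0.):
    "obs: list of (cam, model pts mm, pixels)"
    f=lambda p:np.concatenate([(proj(c,pts(p,m,z0))-u).ravel() for c,m,u in obs])
    s=least_squares(f,p0,loss="soft_l1"); return s.x,f(s.x).reshape(-1,2)
def crop(px,off,s): return (np.array(px,float)+.5)/s-.5+np.array(off)
E
python3 - <<'E'
from bench import r
from h import *
S,D=cam(r,"scene"),cam(r,"side")
def cor(z): return [[55,95,z],[-55,95,z],[55,-95,z],[-55,-95,z]]
cov=[(S,cor(10)+[[0,78,10],[0,-78,10],[0,0,52]],crop([[20,142],[105,278],[293,20],[395,145],[88,194],[319,88],[204,90]],(268,215),4)),
(D,cor(10)+[[0,78,10],[0,-78,10],[0,0,52]],crop([[338,92],[168,60],[213,270],[22,222],[243,85],[130,221],[188,85]],(245,170),5))]
low=[(S,cor(26)+[[0,78,52],[0,-78,52]],crop([[68,143],[165,208],[250,50],[348,112],[135,137],[285,62]],(320,110),4)),
(D,cor(26)[:2]+[[0,78,52],[0,-78,52]],crop([[333,64],[127,37],[228,30],[192,282]],(290,260),4))]
def best(o):
    return min((fit(o,[.6,-.1,a]) for a in np.arange(-3,3.1,1)),key=lambda q:np.abs(q[1]).sum())
for n,o in(("cover",cov),("lower",low)):
    p,e=best(o);print(n,p.round(4),np.degrees(p[2]),np.hypot(*p[:2]));print(e.round(1).tolist())
    for c,m,u in o: q,e=best([(c,m,u)]);print(q.round(4),np.abs(e).mean().round(2))
for n,(c,px,z) in dict(mug=(S,(250,325),.0),dish=(S,(350,192),.03),jar=(S,(302,176),0),tumb=(S,(213,280),0)).items():
    K,Rm,t=c; d=Rm.T@np.linalg.inv(K)@[*px,1]; o=-Rm.T@t; print(n,(o+d*(z-o[2])/d[2]).round(3))
E
```

```text
cover [0.4261 0.1951 5.7485] 329.36362313317505 0.4686482124935251
[[-0.1, -1.1], [-0.2, -0.4], [0.3, -1.1], [-0.4, -2.2], [-0.2, -0.5], [-0.1, -0.8], [0.2, 0.3], [-0.4, -1.1], [-0.3, -1.2], [-0.2, -2.4], [-0.5, -1.3], [-0.7, -0.4], [-0.3, -0.3], [-0.5, -0.6]]
[ 0.4248  0.197  -0.5381] 0.41
[ 0.4266  0.1895 -0.5373] 0.34
lower [ 0.4843 -0.2273 -0.3804] -21.796222535284933 0.5349835474528422
[[-0.6, -1.2], [0.2, 0.9], [-0.6, -1.0], [0.4, -0.7], [-0.4, -0.2], [0.1, -1.3], [0.4, -0.6], [-0.7, -1.1], [0.1, 0.3], [-0.9, 0.3]]
[ 0.4826 -0.2248 -0.3856] 0.51
[ 0.485  -0.2279 -0.3734] 0.48
mug [0.457 0.426 0.   ]
dish [0.44  0.008 0.03 ]
jar [ 0.602 -0.013  0.   ]
tumb [0.594 0.379 0.   ]
```

The fits agree to a few mm between the cameras: cover at (0.426, 0.195) with yaw −30.6°, lower half at (0.484, −0.227) with yaw −21.8°. Next I go above the lower half for a wrist view.

Emit:
apply_moves(
  series=[
    {"dx": 0.024, "dy": -0.022},
    {"dx": 0.024, "dy": -0.022},
    {"dx": 0.024, "dy": -0.022},
    {"dx": 0.024, "dy": -0.022},
    {"dx": 0.024, "dy": -0.022},
    {"dx": 0.024, "dy": -0.022},
    {"dx": 0.024, "dy": -0.022},
    {"dx": 0.024, "dy": -0.022},
  ],
)

```text
invalid input
```

Emit:
apply_moves(
  series=[
    {"dx": 0.024, "dy": -0.022},
    {"dx": 0.024, "dy": -0.022},
    {"dx": 0.024, "dy": -0.022},
    {"dx": 0.024, "dy": -0.022},
    {"dx": 0.024, "dy": -0.022},
    {"dx": 0.024, "dy": -0.022},
    {"dx": 0.024, "dy": -0.022},
  ],
)

```text
invalid input
```

Emit:
apply_moves(
  series=[
    {"rz": -0.1},
    {"rz": -0.1},
    {"rz": -0.1},
    {"rz": -0.1},
    {"rz": -0.1},
    {"rz": -0.1},
    {"rz": -0.1},
    {"rz": -0.1},
  ],
)

```text
invalid input
```

Emit:
apply_moves(
  series=[
    {"dx": 0},
    {"dx": 0},
  ],
)

```text
invalid input
```

```bash
cat >> h.py <<'E'
def snap(r,name):
    import json
    s=r.sense(); im=r.read_camera("wrist"); cv2.imwrite(f"pics/{name}.png",im)
    json.dump({k:np.array(s[k]).tolist() for k in("tool_pos","eef_rot")},open(f"pics/{name}.json","w")); return s
def load(name):
    import json; return json.load(open(f"pics/{name}.json"))
def delta(s,pos,xang):
    "shift in present tool axes to pos and tool-z turn to bring tool x to heading xang (deg), tilt"
    M=R.from_rotvec(s["eef_rot"]).as_matrix(); a=np.degrees(np.arctan2(M[1,0],M[0,0]))
    return (M.T@(np.array(pos)-s["tool_pos"])).round(4),"rz",np.radians(a-xang).round(4),"tiltz",M[:,2].round(4),"ang",a.round(2)
E
python3 - <<'E'
from bench import r
from h import *
s=snap(r,"w1");print(s["clock"],s["tool_pos"],s["joints"].round(3),delta(s,[.484,-.227,.25],68.2))
E
```

```text
0.1 [ 0.26995575 -0.67242688  0.23048864] [ 1.112  0.6   -0.003  1.6    0.002  0.943 -0.08 ] (array([ 0.3646, -0.3336, -0.0191]), 'rz', np.float64(-0.8084), 'tiltz', array([-7.0e-04,  1.2e-03, -1.0e+00]), 'ang', np.float64(21.88))
```

View pics/w1.png

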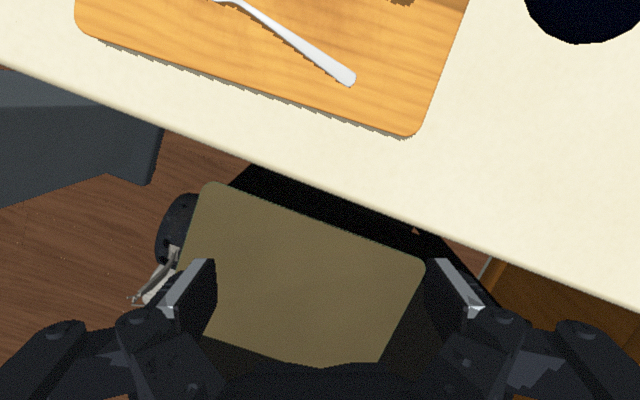

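The moves were refused because every row needs all six keys. The arm is still at the start, and this picture shows the cutting board and the fingers at the bottom of the image.

Emit:
apply_moves(
  series=[
    {"dx": 0.024, "dy": -0.022, "dz": -0.001, "rx": 0, "ry": 0, "rz": 0},
    {"dx": 0.024, "dy": -0.022, "dz": -0.001, "rx": 0, "ry": 0, "rz": 0},
    {"dx": 0.024, "dy": -0.022, "dz": -0.001, "rx": 0, "ry": 0, "rz": 0},
    {"dx": 0.024, "dy": -0.022, "dz": -0.001, "rx": 0, "ry": 0, "rz": 0},
    {"dx": 0.024, "dy": -0.022, "dz": -0.001, "rx": 0, "ry": 0, "rz": 0},
    {"dx": 0.024, "dy": -0.022, "dz": -0.001, "rx": 0, "ry": 0, "rz": 0},
    {"dx": 0.024, "dy": -0.022, "dz": -0.001, "rx": 0, "ry": 0, "rz": 0},
    {"dx": 0.024, "dy": -0.022, "dz": -0.001, "rx": 0, "ry": 0, "rz": 0},
  ],
)

```text
clock: 0.82
tool_pos: [0.3831, -0.4364, 0.2392]
eef_rot: [-3.084, -0.596, 0.0]
contact_force: [0.1, 0.1, 0.5]
grip_width: 1.002
grasp_force: 0.0
```

Emit:
apply_moves(
  series=[
    {"dx": 0.024, "dy": -0.022, "dz": -0.001, "rx": 0, "ry": 0, "rz": 0},
    {"dx": 0.024, "dy": -0.022, "dz": -0.001, "rx": 0, "ry": 0, "rz": 0},
    {"dx": 0.024, "dy": -0.022, "dz": -0.001, "rx": 0, "ry": 0, "rz": 0},
    {"dx": 0.024, "dy": -0.022, "dz": -0.001, "rx": 0, "ry": 0, "rz": 0},
    {"dx": 0.024, "dy": -0.022, "dz": -0.001, "rx": 0, "ry": 0, "rz": 0},
    {"dx": 0.024, "dy": -0.022, "dz": -0.001, "rx": 0, "ry": 0, "rz": 0},
    {"dx": 0.024, "dy": -0.022, "dz": -0.001, "rx": 0, "ry": 0, "rz": 0},
  ],
)

```text
clock: 1.4
tool_pos: [0.4816, -0.2309, 0.2463]
eef_rot: [-3.085, -0.596, 0.0]
contact_force: [0.2, -0.9, 0.5]
grip_width: 1.0
grasp_force: 0.0
```

Emit:
apply_moves(
  series=[
    {"dx": 0, "dy": 0, "dz": 0, "rx": 0, "ry": 0, "rz": -0.1},
    {"dx": 0, "dy": 0, "dz": 0, "rx": 0, "ry": 0, "rz": -0.1},
    {"dx": 0, "dy": 0, "dz": 0, "rx": 0, "ry": 0, "rz": -0.1},
    {"dx": 0, "dy": 0, "dz": 0, "rx": 0, "ry": 0, "rz": -0.1},
    {"dx": 0, "dy": 0, "dz": 0, "rx": 0, "ry": 0, "rz": -0.1},
    {"dx": 0, "dy": 0, "dz": 0, "rx": 0, "ry": 0, "rz": -0.1},
    {"dx": 0, "dy": 0, "dz": 0, "rx": 0, "ry": 0, "rz": -0.1},
    {"dx": 0, "dy": 0, "dz": 0, "rx": 0, "ry": 0, "rz": -0.1},
  ],
)

```text
clock: 2.07
tool_pos: [0.4811, -0.2324, 0.2461]
eef_rot: [-2.604, -1.757, 0.0]
contact_force: [-0.9, 0.1, -0.1]
grip_width: 1.001
grasp_force: 0.0
```

Emit:
apply_moves(
  series=[
    {"dx": 0, "dy": 0, "dz": 0, "rx": 0, "ry": 0, "rz": 0},
    {"dx": 0, "dy": 0, "dz": 0, "rx": 0, "ry": 0, "rz": 0},
  ],
)

```text
clock: 2.23
tool_pos: [0.481, -0.2326, 0.2461]
eef_rot: [-2.612, -1.746, 0.0]
contact_force: [-0.2, -0.1, 0.4]
grip_width: 0.997
grasp_force: 0.0
```

```bash
python3 - <<'E'
from bench import r
from h import *
s=snap(r,"w2");print(s["clock"],s["tool_pos"],s["joints"].round(3),s["contact_force"],delta(s,[.484,-.227,.25],68.2))
c=cam(r,"wrist",s);print(proj(c,pts([.4843,-.2273,-.3804],[[55,95,26],[-55,95,26],[55,-95,26],[-55,-95,26],[0,78,52],[0,-78,52]])).round(0).tolist())
E
```

```text
2.2333 [ 0.48104174 -0.23258103  0.24612762] [ 0.54   0.365 -0.262  2.007  0.131  0.786 -0.19 ] [-0.1757584  -0.05324821  0.37362983] (array([ 0.0063,  0.0006, -0.0039]), 'rz', np.float64(-0.0119), 'tiltz', array([-3.e-04,  3.e-04, -1.e+00]), 'ang', np.float64(67.52))
[[376.0, 66.0], [263.0, 67.0], [371.0, 247.0], [273.0, 248.0], [320.0, 84.0], [322.0, 242.0]]
```

View pics/w2.png

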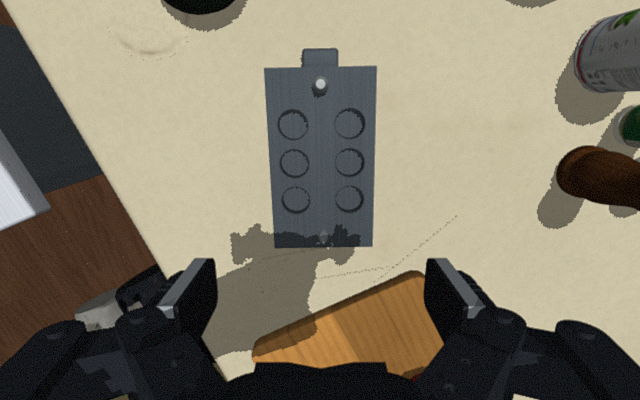

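The wrist view shows the lower half's top corners at about (265,69), (377,66), (373,247) and (275,247), the thick pin tip at (320,84) and the tab at the top. All are within about 2 px of the prediction. I'll refine these.

```bash
cat >> h.py <<'E'
def sub(name,px,w=5):
    g=cv2.cvtColor(cv2.imread(f"pics/{name}.png"),cv2.COLOR_BGR2GRAY)
    return cv2.cornerSubPix(g,np.array(px,np.float32).reshape(-1,1,2),(w,w),(-1,-1),(3,50,.01)).reshape(-1,2)
E
python3 - <<'E'
from bench import r
from h import *
s=load("w2");c=cam(r,"wrist",s)
u=sub("w2",[[377,66],[265,69],[373,247],[275,247]]);print(u)
# pin tip: bright blob
im=cv2.imread("pics/w2.png").max(2)[74:94,310:330];y,x=np.nonzero(im>150);tip=[x.mean()+310,y.mean()+74];print(tip,len(x))
m=[[55,95,26],[-55,95,26],[55,-95,26],[-55,-95,26],[0,78,52]]
p,e=fit([(c,m,np.vstack([u,tip]))],[.4843,-.2273,-.3804]);print(p.round(4),np.degrees(p[2]),e.round(2).tolist())
print(delta(s,[.426,.195,.23],59.4))
E
```

```text
[[376.296    65.41096]
 [263.4513   67.49203]
 [372.1049  246.08319]
 [274.28836 247.76176]]
[np.float64(320.05797101449275), np.float64(83.10144927536231)] 69
[ 0.4852 -0.2272 -0.3728] -21.36014408640988 [[0.11, -0.28], [-0.12, -0.05], [0.03, -0.05], [-0.13, -0.01], [0.08, 0.38]]
(array([ 0.374 , -0.2144,  0.0163]), 'rz', np.float64(0.1417), 'tiltz', array([-3.e-04,  3.e-04, -1.e+00]), 'ang', np.float64(67.52))
```

Emit:
apply_moves(
  series=[
    {"dx": 0.0265, "dy": -0.0155, "dz": 0.001, "rx": 0, "ry": 0, "rz": 0},
    {"dx": 0.0265, "dy": -0.0155, "dz": 0.001, "rx": 0, "ry": 0, "rz": 0},
    {"dx": 0.0265, "dy": -0.0155, "dz": 0.001, "rx": 0, "ry": 0, "rz": 0},
    {"dx": 0.0265, "dy": -0.0155, "dz": 0.001, "rx": 0, "ry": 0, "rz": 0},
    {"dx": 0.0265, "dy": -0.0155, "dz": 0.001, "rx": 0, "ry": 0, "rz": 0},
    {"dx": 0.0265, "dy": -0.0155, "dz": 0.001, "rx": 0, "ry": 0, "rz": 0},
    {"dx": 0.0265, "dy": -0.0155, "dz": 0.001, "rx": 0, "ry": 0, "rz": 0},
  ],
)

```text
clock: 2.87
tool_pos: [0.4508, -0.0183, 0.2394]
eef_rot: [2.611, 1.746, 0.0]
contact_force: [0.5, -0.1, 0.9]
grip_width: 1.0
grasp_force: 0.0
```

Emit:
apply_moves(
  series=[
    {"dx": 0.0265, "dy": -0.0155, "dz": 0.001, "rx": 0, "ry": 0, "rz": 0},
    {"dx": 0.0265, "dy": -0.0155, "dz": 0.001, "rx": 0, "ry": 0, "rz": 0},
    {"dx": 0.0265, "dy": -0.0155, "dz": 0.001, "rx": 0, "ry": 0, "rz": 0},
    {"dx": 0.0265, "dy": -0.0155, "dz": 0.001, "rx": 0, "ry": 0, "rz": 0},
    {"dx": 0.0265, "dy": -0.0155, "dz": 0.001, "rx": 0, "ry": 0, "rz": 0},
    {"dx": 0.0265, "dy": -0.0155, "dz": 0.001, "rx": 0, "ry": 0, "rz": 0},
    {"dx": 0.0265, "dy": -0.0155, "dz": 0.001, "rx": 0, "ry": 0, "rz": 0},
  ],
)

```text
clock: 3.45
tool_pos: [0.4207, 0.1947, 0.2323]
eef_rot: [2.611, 1.746, 0.0]
contact_force: [1.3, 0.3, -0.0]
grip_width: 1.003
grasp_force: 0.0
```

Emit:
apply_moves(
  series=[
    {"dx": 0, "dy": 0, "dz": 0, "rx": 0, "ry": 0, "rz": 0.07},
    {"dx": 0, "dy": 0, "dz": 0, "rx": 0, "ry": 0, "rz": 0.07},
    {"dx": 0, "dy": 0, "dz": 0, "rx": 0, "ry": 0, "rz": 0},
    {"dx": 0, "dy": 0, "dz": 0, "rx": 0, "ry": 0, "rz": 0},
  ],
)

```text
clock: 3.78
tool_pos: [0.421, 0.1932, 0.2323]
eef_rot: [2.724, 1.564, -0.0]
contact_force: [-0.1, 0.1, -1.5]
grip_width: 1.002
grasp_force: 0.0
```

```bash
python3 - <<'E'
from bench import r
from h import *
s=snap(r,"w3");print(s["clock"],s["tool_pos"],s["joints"].round(3),delta(s,[.426,.195,.23],59.4))
c=cam(r,"wrist",s);print(proj(c,pts([.4261,.1951,-.5347],[[55,95,10],[-55,95,10],[55,-95,10],[-55,-95,10],[0,78,10],[0,-78,10]])).round(0).tolist())
E
```

```text
3.7833 [0.42104594 0.19324545 0.23226097] [-0.275  0.305 -0.352  2.163  0.163  0.698 -1.266] (array([0.004 , 0.0034, 0.0023]), 'rz', np.float64(0.0057), 'tiltz', array([ 0.e+00, -3.e-04, -1.e+00]), 'ang', np.float64(59.73))
[[380.0, 69.0], [268.0, 69.0], [371.0, 248.0], [274.0, 248.0], [324.0, 87.0], [322.0, 234.0]]
```

View pics/w3.png

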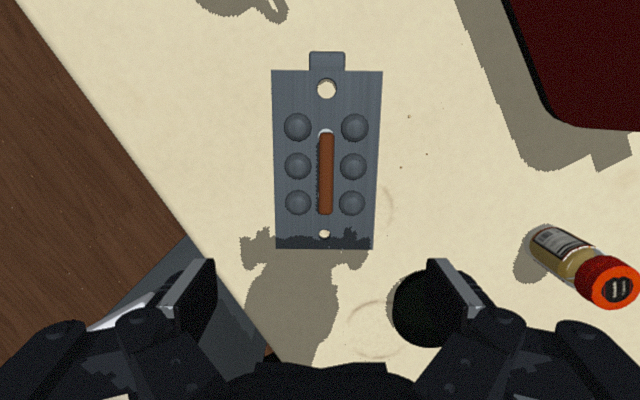

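The wrist view shows the cover: corners about (272,70), (382,71), (371,249) and (277,249), wide hole at (327,89), narrow hole at (325,234), bar along (326,132–214).

```bash
python3 - <<'E'
from bench import r
from h import *
s=load("w3");c=cam(r,"wrist",s)
u=sub("w3",[[382,71],[272,70],[371,249],[277,249]]);print(u)
g=cv2.cvtColor(cv2.imread("pics/w3.png"),cv2.COLOR_BGR2GRAY)
H=[]
for x,y in((327,89),(325,234)):
    w=g[y-14:y+15,x-14:x+15]; n,l,st,ce=cv2.connectedComponentsWithStats((w>120).astype(np.uint8)); k=l[14,14]; H.append(ce[k]+[x-14,y-14]); print(ce[k]+[x-14,y-14],st[k])
m=[[55,95,10],[-55,95,10],[55,-95,10],[-55,-95,10],[0,78,10],[0,-78,10]]
p,e=fit([(c,m,np.vstack([u,H]))],[.4261,.1951,-.5347]);print(p.round(4),np.degrees(p[2]),e.round(2).tolist())
q,e=fit([(c,m[:4],u)],[.4261,.1951,-.5347]);print(q.round(4),np.degrees(q[2]),e.round(2).tolist())
print(proj(c,pts(q,[[0,0,59],[0,39,59],[0,-39,59],[0,78,8],[0,-78,8]])))
print(delta(s,[*q[:2],.033],90+np.degrees(q[2])))
E
```

```text
[[382.46872  70.77536]
 [270.4313   69.41978]
 [370.84985 249.13924]
 [275.3504  248.38622]]
[325.91372549  89.71372549] [  4   6  19  18 255]
[323.87878788 233.21212121] [ 8 10 11  8 66]
[ 0.4272  0.1933 -0.5404] -30.959910434103 [[-0.08, 0.09], [-0.16, -0.05], [1.2, 0.28], [-0.54, -0.08], [0.15, -1.41], [-0.2, 1.61]]
[ 0.4272  0.1934 -0.5412] -31.007392660937033 [[-0.04, 0.09], [-0.12, -0.14], [1.09, 0.28], [-0.65, -0.15]]
[[325.43257989 175.40988392]
 [326.19577731 132.46153189]
 [324.71876306 215.57938032]
 [326.05804135  88.3295791 ]
 [323.56828254 234.13190397]]
(array([0.0033, 0.0052, 0.1993]), 'rz', np.float64(0.0128), 'tiltz', array([ 0.e+00, -3.e-04, -1.e+00]), 'ang', np.float64(59.73))
```

Emit:
apply_moves(
  series=[
    {"dx": 0.0033, "dy": 0.0052, "dz": 0.015, "rx": 0, "ry": 0, "rz": 0},
    {"dx": 0, "dy": 0, "dz": 0.03, "rx": 0, "ry": 0, "rz": 0.0128},
    {"dx": 0, "dy": 0, "dz": 0.03, "rx": 0, "ry": 0, "rz": 0},
    {"dx": 0, "dy": 0, "dz": 0.03, "rx": 0, "ry": 0, "rz": 0},
    {"dx": 0, "dy": 0, "dz": 0.03, "rx": 0, "ry": 0, "rz": 0},
    {"dx": 0, "dy": 0, "dz": 0.015, "rx": 0, "ry": 0, "rz": 0},
    {"dx": 0, "dy": 0, "dz": 0, "rx": 0, "ry": 0, "rz": 0},
    {"dx": 0, "dy": 0, "dz": 0, "rx": 0, "ry": 0, "rz": 0},
  ],
)

```text
clock: 4.5
tool_pos: [0.427, 0.193, 0.0819]
eef_rot: [2.735, 1.546, -0.003]
contact_force: [0.5, 1.2, 0.2]
grip_width: 1.004
grasp_force: 0.0
```

```bash
python3 - <<'E'
from bench import r
from h import *
s=snap(r,"w4");q=[.4272,.1934,-.5412]
print(delta(s,[*q[:2],.033],90+np.degrees(q[2])))
c=cam(r,"wrist",s);print(proj(c,pts(q,[[55,95,10],[-55,95,10],[0,78,10],[-7,39,59],[7,39,59]])).round(1).tolist())
E
```

```text
(array([ 0.0005, -0.    ,  0.0489]), 'rz', np.float64(-0.0002), 'tiltz', array([-0.0017, -0.001 , -1.    ]), 'ang', np.float64(58.98))
[[416.0, 53.5], [223.1, 53.4], [319.5, 84.8], [304.7, 166.3], [333.9, 166.3]]
```

View pics/w4.png

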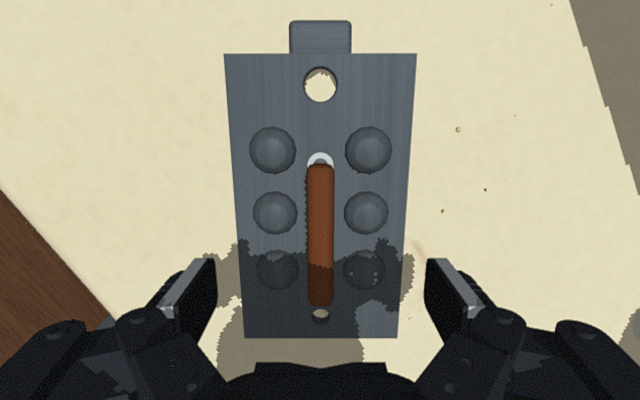

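The bar is centred between the fingers and the corners are within 1 px of prediction. I'll descend and grip.

Emit:
apply_moves(
  series=[
    {"dx": 0.0005, "dy": 0, "dz": 0.02, "rx": 0, "ry": 0, "rz": 0},
    {"dx": 0, "dy": 0, "dz": 0.015, "rx": 0, "ry": 0, "rz": 0},
    {"dx": 0, "dy": 0, "dz": 0.01, "rx": 0, "ry": 0, "rz": 0},
    {"dx": 0, "dy": 0, "dz": 0.004, "rx": 0, "ry": 0, "rz": 0},
    {"dx": 0, "dy": 0, "dz": 0, "rx": 0, "ry": 0, "rz": 0},
    {"dx": 0, "dy": 0, "dz": 0, "rx": 0, "ry": 0, "rz": 0},
  ],
)

```text
clock: 5.05
tool_pos: [0.4281, 0.194, 0.0342]
eef_rot: [2.735, 1.546, 0.002]
contact_force: [-0.2, -0.3, -0.2]
grip_width: 0.999
grasp_force: 0.0
```

Emit:
apply_moves(
  series=[
    {"dx": 0, "dy": 0, "dz": 0, "rx": 0, "ry": 0, "rz": 0},
    {"dx": 0, "dy": 0, "dz": 0, "rx": 0, "ry": 0, "rz": 0},
    {"dx": 0, "dy": 0, "dz": 0, "rx": 0, "ry": 0, "rz": 0},
    {"dx": 0, "dy": 0, "dz": 0, "rx": 0, "ry": 0, "rz": 0},
    {"dx": 0, "dy": 0, "dz": 0, "rx": 0, "ry": 0, "rz": 0},
    {"dx": 0, "dy": 0, "dz": 0, "rx": 0, "ry": 0, "rz": 0},
    {"dx": 0, "dy": 0, "dz": 0, "rx": 0, "ry": 0, "rz": 0},
    {"dx": 0, "dy": 0, "dz": 0, "rx": 0, "ry": 0, "rz": 0},
  ],
  grip=0.005,
  force=60,
)

```text
clock: 5.72
tool_pos: [0.4276, 0.1938, 0.0335]
eef_rot: [2.735, 1.546, 0.0]
contact_force: [-0.5, -0.3, 7.0]
grip_width: 0.149
grasp_force: 58.7
```

Emit:
apply_moves(
  series=[
    {"dx": 0, "dy": 0, "dz": 0, "rx": 0, "ry": 0, "rz": 0},
    {"dx": 0, "dy": 0, "dz": 0, "rx": 0, "ry": 0, "rz": 0},
    {"dx": 0, "dy": 0, "dz": 0, "rx": 0, "ry": 0, "rz": 0},
  ],
)

```text
clock: 5.97
tool_pos: [0.4276, 0.1938, 0.0335]
eef_rot: [2.735, 1.546, 0.0]
contact_force: [-0.3, -0.8, 6.4]
grip_width: 0.151
grasp_force: 58.7
```

Emit:
apply_moves(
  series=[
    {"dx": 0, "dy": 0, "dz": -0.005, "rx": 0, "ry": 0, "rz": 0},
    {"dx": 0, "dy": 0, "dz": -0.01, "rx": 0, "ry": 0, "rz": 0},
    {"dx": 0, "dy": 0, "dz": -0.02, "rx": 0, "ry": 0, "rz": 0},
    {"dx": 0, "dy": 0, "dz": -0.025, "rx": 0, "ry": 0, "rz": 0},
    {"dx": 0, "dy": 0, "dz": -0.025, "rx": 0, "ry": 0, "rz": 0},
    {"dx": 0, "dy": 0, "dz": -0.025, "rx": 0, "ry": 0, "rz": 0},
    {"dx": 0, "dy": 0, "dz": -0.015, "rx": 0, "ry": 0, "rz": 0},
    {"dx": 0, "dy": 0, "dz": -0.005, "rx": 0, "ry": 0, "rz": 0},
  ],
)

```text
clock: 6.63
tool_pos: [0.4281, 0.1939, 0.1655]
eef_rot: [2.735, 1.545, 0.004]
contact_force: [0.2, 0.5, -3.5]
grip_width: 0.156
grasp_force: 59.0
```

Emit:
apply_moves(
  series=[
    {"dx": 0, "dy": 0, "dz": 0, "rx": 0, "ry": 0, "rz": 0},
    {"dx": 0, "dy": 0, "dz": 0, "rx": 0, "ry": 0, "rz": 0},
    {"dx": 0, "dy": 0, "dz": 0, "rx": 0, "ry": 0, "rz": 0},
  ],
)

```text
clock: 6.88
tool_pos: [0.427, 0.1934, 0.1622]
eef_rot: [2.735, 1.546, -0.003]
contact_force: [0.5, -0.7, -3.4]
grip_width: 0.153
grasp_force: 59.0
```

```bash
python3 - <<'E'
from bench import r
from h import *
s=snap(r,"w5")
print(s["contact_force"].round(1),s["grasp_force"],s["grip_width"],s["tool_pos"])
M=R.from_rotvec(s["eef_rot"]).as_matrix()
z0=s["tool_pos"][2]-.0335
c=cam(r,"wrist",s);q=[.4276,.1938,-.5412]
print(delta(s,[0,0,0],0)[3:],proj(c,pts(q,[[55,95,10],[-55,95,10],[0,78,10],[9,113,10],[-9,113,10],[-55,-95,10],[55,-95,10]],z0)).round(1).tolist())
E
```

```text
[ 0.5 -0.7 -3.4] 59.024856090545654 0.15313129673996206 [0.4269581  0.19338784 0.16217897]
('tiltz', array([-0.0018, -0.001 , -1.    ]), 'ang', np.float64(58.96)) [[445.9, 38.8], [194.3, 38.8], [320.1, 79.9], [341.3, -7.6], [298.8, -7.6], [226.6, 390.7], [413.7, 390.8]]
```

View pics/w5.png

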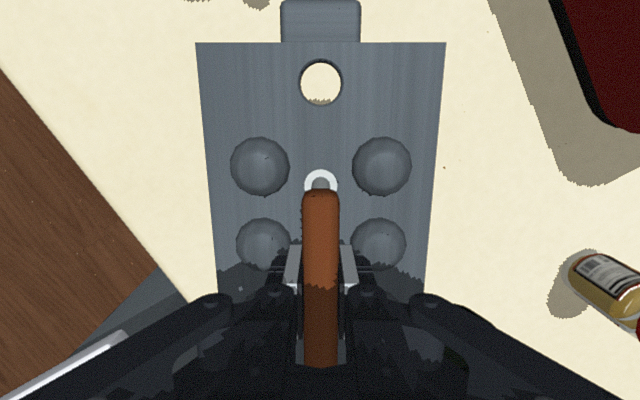

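The lifted cover is held straight. Its front corners, at (196,42) and (445,42), sit about 3 px low and slightly narrow, which suggests a small pitch. I'll fit the in-hand pose from its edges.

```bash
cat >> h.py <<'E'
def edges(name,rows=(60,225),top=42,xl=196,xr=445):
    g=cv2.GaussianBlur(cv2.cvtColor(cv2.imread(f"pics/{name}.png"),cv2.COLOR_BGR2GRAY).astype(float),(0,0),1)
    gx,gy=np.gradient(g,axis=1),np.gradient(g,axis=0); L,Rr,T=[],[],[]
    def pk(v):
        i=int(np.argmax(v)); 
        if 0<i<len(v)-1: d=v[i-1]-2*v[i]+v[i+1]; return i+(.5*(v[i-1]-v[i+1])/d if d else 0)
        return np.nan
    for y in range(*rows,5):
        f=int(xl+(y-top)*.1); L.append([f-12+pk(-gx[y,f-12:f+13]),y])
        f=int(xr-(y-top)*.1); Rr.append([f-12+pk(gx[y,f-12:f+13]),y])
    for x in list(range(xl+10,270,5))+list(range(372,xr-10,5)): T.append([x,top-8+pk(-gy[top-8:top+9,x])])
    return [np.array(a)[~np.isnan(a).any(1)] for a in(L,Rr,T)]
def fithand(r,name,p0,**k):
    "cover pose in tool frame: rotvec(3) applied after nominal axes, t(3)=cover origin in tool"
    c=r.camera_info("wrist");K=np.array(c["intrinsics"]);H=np.linalg.inv(np.array(c["hand_eye"]))
    E=edges(name,**k); N=np.array([[0,1,0],[1,0,0],[0,0,-1.]]) # cover x->tool y, y->tool x, z->-z
    segs=[([-55,95,10],[-55,0,10]),([55,95,10],[55,0,10]),([-55,95,10],[55,95,10])]
    def f(p):
        o=[]
        for (a,b),e in zip(segs,E):
            X=(R.from_rotvec(p[:3]).as_matrix()@N@(np.array([a,b]).T/1000)).T+p[3:]
            q=proj((K,H[:3,:3],H[:3,3]),X); d=(q[1]-q[0])/np.linalg.norm(q[1]-q[0])
            o.append((e-q[0])@np.array([-d[1],d[0]])/np.sqrt(len(e)))
        return np.concatenate(o)
    s=least_squares(f,p0,loss="soft_l1",f_scale=.2,x_scale=[.01]*3+[.001]*3); J=np.linalg.pinv(s.jac.T@s.jac)
    return s.x,np.sqrt(np.diag(J)),[np.sqrt((v**2).mean()) for v in np.split(f(s.x),np.cumsum([len(e) for e in E])[:-1])],E
E
python3 - <<'E'
from bench import r
from h import *
p,sd,res,E=fithand(r,"w5",[0,0,0,0,0,.0335])
print(np.degrees(p[:3]).round(2),(p[3:]*1000).round(2),np.degrees(sd[:3]).round(2),(sd[3:]*1000).round(2),res)
print([ (e[0].round(1),e[-1].round(1)) for e in E])
# same on w4 (still on table, not gripped) as check
p,sd,res,E=fithand(r,"w4",[0,0,0,0,0,.08],rows=(65,200),top=54,xl=224,xr=416)
print(np.degrees(p[:3]).round(2),(p[3:]*1000).round(2),res)
E
```

```text
[-0.01  0.03 -0.08] [-0.55  0.49 33.18] [7.27 2.61 0.87] [0.47 1.78 2.63] [np.float64(0.00466075080076531), np.float64(0.010810451244856325), np.float64(0.011579994410156452)]
[(array([196.1,  60. ]), array([210.9, 220. ])), (array([444.2,  60. ]), array([429.8, 220. ])), (array([206.,  42.]), array([432. ,  41.8]))]
[ 0.13  0.18 -0.14] [ 0.74  0.38 81.36] [np.float64(0.004561362663446443), np.float64(0.009521708647838495), np.float64(0.005451977020532592)]
```

The pose in hand is level (pitch about 0°), with an offset of about −0.5 mm along the bar. Next, work out the carry.

```bash
python3 - <<'E'
from bench import r
from h import *
s=r.sense(); print(delta(s,[.4849,-.2265,.160],68.56))
E
```

```text
(array([-0.33  ,  0.2662,  0.0024]), 'rz', np.float64(-0.1674), 'tiltz', array([-0.002, -0.001, -1.   ]), 'ang', np.float64(58.97))
```

Emit:
apply_moves(
  series=[
    {"dx": -0.01, "dy": 0.008, "dz": 0, "rx": 0, "ry": 0, "rz": 0},
    {"dx": -0.025, "dy": 0.02, "dz": 0, "rx": 0, "ry": 0, "rz": 0},
    {"dx": -0.025, "dy": 0.02, "dz": 0, "rx": 0, "ry": 0, "rz": 0},
    {"dx": -0.025, "dy": 0.02, "dz": 0, "rx": 0, "ry": 0, "rz": 0},
    {"dx": -0.025, "dy": 0.02, "dz": 0, "rx": 0, "ry": 0, "rz": 0},
    {"dx": -0.025, "dy": 0.02, "dz": 0, "rx": 0, "ry": 0, "rz": 0},
    {"dx": -0.025, "dy": 0.02, "dz": 0, "rx": 0, "ry": 0, "rz": 0},
    {"dx": -0.025, "dy": 0.02, "dz": 0, "rx": 0, "ry": 0, "rz": 0},
  ],
)

```text
clock: 7.6
tool_pos: [0.4584, -0.0424, 0.1622]
eef_rot: [-2.733, -1.546, 0.003]
contact_force: [1.3, 0.5, -4.6]
grip_width: 0.151
grasp_force: 59.0
```

Emit:
apply_moves(
  series=[
    {"dx": -0.025, "dy": 0.02, "dz": 0, "rx": 0, "ry": 0, "rz": 0},
    {"dx": -0.025, "dy": 0.02, "dz": 0, "rx": 0, "ry": 0, "rz": 0},
    {"dx": -0.025, "dy": 0.02, "dz": 0, "rx": 0, "ry": 0, "rz": 0},
    {"dx": -0.025, "dy": 0.02, "dz": 0, "rx": 0, "ry": 0, "rz": 0},
    {"dx": -0.025, "dy": 0.02, "dz": 0, "rx": 0, "ry": 0, "rz": 0},
    {"dx": -0.01, "dy": 0.01, "dz": 0, "rx": 0, "ry": 0, "rz": 0},
    {"dx": -0.01, "dy": 0.008, "dz": 0, "rx": 0, "ry": 0, "rz": 0},
  ],
)

```text
clock: 8.18
tool_pos: [0.485, -0.2277, 0.162]
eef_rot: [-2.735, -1.543, 0.002]
contact_force: [-0.3, 0.1, -4.2]
grip_width: 0.151
grasp_force: 59.0
```

Emit:
apply_moves(
  series=[
    {"dx": 0, "dy": 0, "dz": 0, "rx": 0, "ry": 0, "rz": -0.03},
    {"dx": 0, "dy": 0, "dz": 0, "rx": 0, "ry": 0, "rz": -0.06},
    {"dx": 0, "dy": 0, "dz": 0, "rx": 0, "ry": 0, "rz": -0.05},
    {"dx": 0, "dy": 0, "dz": 0, "rx": 0, "ry": 0, "rz": -0.027},
    {"dx": 0, "dy": 0, "dz": 0, "rx": 0, "ry": 0, "rz": 0},
    {"dx": 0, "dy": 0, "dz": 0, "rx": 0, "ry": 0, "rz": 0},
    {"dx": 0, "dy": 0, "dz": 0, "rx": 0, "ry": 0, "rz": 0},
  ],
)

```text
clock: 8.77
tool_pos: [0.4853, -0.2255, 0.1632]
eef_rot: [-2.596, -1.768, 0.0]
contact_force: [0.8, -0.5, -3.8]
grip_width: 0.15
grasp_force: 59.0
```

```bash
python3 - <<'E'
from bench import r
from h import *
s=r.sense(); print(s["clock"],s["tool_pos"],delta(s,[.4849,-.2265,.096],68.56),s["contact_force"],s["grip_width"])
M=R.from_rotvec(s["eef_rot"]).as_matrix(); print("tilt fix rx,ry:", np.cross([0,0,1],M.T@[0,0,-1]).round(4))
E
```

```text
8.7667 [ 0.48529415 -0.22548194  0.16319883] (array([-0.0011,  0.    ,  0.0672]), 'rz', np.float64(-0.0007), 'tiltz', array([-2.e-04,  2.e-04, -1.e+00]), 'ang', np.float64(68.52)) [ 0.78999795 -0.4812281  -3.83068218] 0.14988819864845623
tilt fix rx,ry: [-0.0003 -0.0001  0.    ]
```

Emit:
apply_moves(
  series=[
    {"dx": -0.001, "dy": 0, "dz": 0.01, "rx": 0, "ry": 0, "rz": 0},
    {"dx": 0, "dy": 0, "dz": 0.02, "rx": 0, "ry": 0, "rz": 0},
    {"dx": 0, "dy": 0, "dz": 0.02, "rx": 0, "ry": 0, "rz": 0},
    {"dx": 0, "dy": 0, "dz": 0.012, "rx": 0, "ry": 0, "rz": 0},
    {"dx": 0, "dy": 0, "dz": 0.005, "rx": 0, "ry": 0, "rz": 0},
    {"dx": 0, "dy": 0, "dz": 0, "rx": 0, "ry": 0, "rz": 0},
    {"dx": 0, "dy": 0, "dz": 0, "rx": 0, "ry": 0, "rz": 0},
    {"dx": 0, "dy": 0, "dz": 0, "rx": 0, "ry": 0, "rz": 0},
  ],
)

```text
clock: 9.43
tool_pos: [0.4854, -0.2271, 0.0968]
eef_rot: [2.596, 1.768, 0.001]
contact_force: [-0.6, -0.5, -3.2]
grip_width: 0.154
grasp_force: 58.9
```

```bash
python3 - <<'E'
from bench import r
from h import *
s=snap(r,"w6"); print(s["clock"],s["tool_pos"],delta(s,[.4849,-.2265,.096],68.56),s["contact_force"],s["grip_width"])
p,sd,res,E=fithand(r,"w6",[0,0,0,0,0,.0335])
print(np.degrees(p[:3]).round(2),(p[3:]*1000).round(2),res)
low=[.4852,-.2272,-.3728]
print(proj(cam(r,"wrist",s),pts(low,[[0,78,52],[0,78,26]])).round(1).tolist())
for n,b in(("scene",(320,95,100,75)),("side",(280,240,100,75))):
    im=r.read_camera(n); cv2.imwrite(f"pics/{n}6.png",im)
a=cv2.imread("pics/scene6.png");b=cv2.imread("pics/side6.png");w=cv2.imread("pics/w6.png")
f=lambda im,x,y,w,h,s:cv2.resize(im[y:y+h,x:x+w],None,fx=s,fy=s,interpolation=cv2.INTER_CUBIC)
t=np.hstack([f(a,320,95,100,75,4),f(b,290,235,100,75,4)])
u=np.hstack([f(w,270,40,100,75,4),f(w,0,0,640,400,.625)[:250,:400]]) if 0 else f(w,270,40,100,75,4)
u=np.hstack([u,cv2.resize(w,(400,300))])
cv2.imwrite("pics/m6.png",np.vstack([t,u]))
E
```

```text
9.4333 [ 0.48539    -0.22711857  0.09683394] (array([ 0.0004, -0.0007,  0.0008]), 'rz', np.float64(-0.0007), 'tiltz', array([ 9.e-04, -4.e-04, -1.e+00]), 'ang', np.float64(68.52)) [-0.61620385 -0.53588208 -3.24585933] 0.15416869737894506
[ 0.02  0.02 -0.1 ] [-0.59  0.42 33.16] [np.float64(0.006026463324317059), np.float64(0.010802489014299557), np.float64(0.008251143937901127)]
[[318.8, 83.9], [319.0, 85.9]]
```

View pics/m6.png

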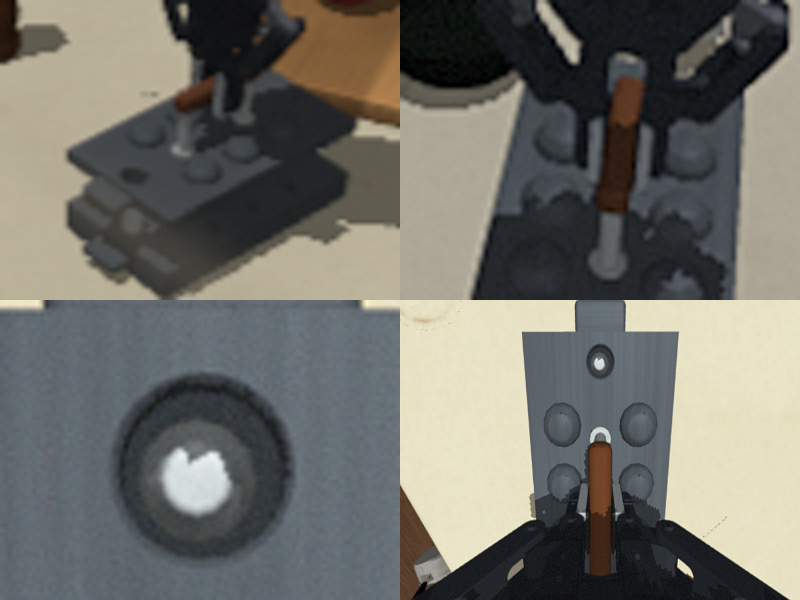

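The thick pin shows through the wide hole at (319.4,84.5), nearly concentric with the hole centre at (320.6,81.7) once parallax is allowed for. The fit asks for about dx +0.2 mm and dy −0.5 mm. I'll go down gently.

Emit:
apply_moves(
  series=[
    {"dx": 0.0002, "dy": -0.0005, "dz": 0.003, "rx": 0, "ry": 0, "rz": 0},
    {"dx": 0, "dy": 0, "dz": 0.004, "rx": 0, "ry": 0, "rz": 0},
    {"dx": 0, "dy": 0, "dz": 0.004, "rx": 0, "ry": 0, "rz": 0},
    {"dx": 0, "dy": 0, "dz": 0.003, "rx": 0, "ry": 0, "rz": 0},
    {"dx": 0, "dy": 0, "dz": 0.003, "rx": 0, "ry": 0, "rz": 0},
    {"dx": 0, "dy": 0, "dz": 0.001, "rx": 0, "ry": 0, "rz": 0},
    {"dx": 0, "dy": 0, "dz": 0, "rx": 0, "ry": 0, "rz": 0},
    {"dx": 0, "dy": 0, "dz": 0, "rx": 0, "ry": 0, "rz": 0},
  ],
)

```text
clock: 10.25
tool_pos: [0.4845, -0.2266, 0.0781]
eef_rot: [-2.596, -1.769, 0.0]
contact_force: [0.3, -0.3, -3.7]
grip_width: 0.148
grasp_force: 59.0
```

```bash
python3 - <<'E'
from bench import r
from h import *
s=snap(r,"w7"); print(s["clock"],s["tool_pos"],delta(s,[.4850,-.2267,.0595],68.56),s["contact_force"],s["torque"],s["grip_width"])
p,sd,res,E=fithand(r,"w7",[0,0,0,0,0,.0335])
print(np.degrees(p[:3]).round(2),(p[3:]*1000).round(2),res)
E
```

```text
10.25 [ 0.48452599 -0.2265879   0.07814639] (array([0.0001, 0.0005, 0.0186]), 'rz', np.float64(-0.0004), 'tiltz', array([-3.e-04,  1.e-04, -1.e+00]), 'ang', np.float64(68.53)) [ 0.30021204 -0.32956566 -3.72122442] [-0.02061109  0.04510241  0.01709881] 0.14841115661567253
[-0.16  0.06 -0.07] [-0.59  0.36 33.19] [np.float64(0.005601882704040956), np.float64(0.010713435870744952), np.float64(0.008863271986314218)]
```

Both tips are in the holes with no contact. I continue slowly.

Emit:
apply_moves(
  series=[
    {"dx": 0, "dy": 0.0003, "dz": 0.002, "rx": 0, "ry": 0, "rz": 0},
    {"dx": 0, "dy": 0, "dz": 0.002, "rx": 0, "ry": 0, "rz": 0},
    {"dx": 0, "dy": 0, "dz": 0.002, "rx": 0, "ry": 0, "rz": 0},
    {"dx": 0, "dy": 0, "dz": 0.002, "rx": 0, "ry": 0, "rz": 0},
    {"dx": 0, "dy": 0, "dz": 0, "rx": 0, "ry": 0, "rz": 0},
    {"dx": 0, "dy": 0, "dz": 0, "rx": 0, "ry": 0, "rz": 0},
  ],
)

```text
clock: 10.8
tool_pos: [0.4847, -0.2267, 0.0701]
eef_rot: [-2.596, -1.769, 0.0]
contact_force: [-0.3, 0.6, -3.4]
grip_width: 0.15
grasp_force: 59.0
```

Emit:
apply_moves(
  series=[
    {"dx": 0, "dy": 0, "dz": 0.002, "rx": 0, "ry": 0, "rz": 0},
    {"dx": 0, "dy": 0, "dz": 0.002, "rx": 0, "ry": 0, "rz": 0},
    {"dx": 0, "dy": 0, "dz": 0.002, "rx": 0, "ry": 0, "rz": 0},
    {"dx": 0, "dy": 0, "dz": 0.0015, "rx": 0, "ry": 0, "rz": 0},
    {"dx": 0, "dy": 0, "dz": 0, "rx": 0, "ry": 0, "rz": 0},
    {"dx": 0, "dy": 0, "dz": 0, "rx": 0, "ry": 0, "rz": 0},
  ],
)

```text
clock: 11.3
tool_pos: [0.4847, -0.2267, 0.0626]
eef_rot: [-2.596, -1.769, 0.0]
contact_force: [-0.6, 0.1, -3.5]
grip_width: 0.148
grasp_force: 59.0
```

Emit:
apply_moves(
  series=[
    {"dx": 0, "dy": 0, "dz": 0.001, "rx": 0, "ry": 0, "rz": 0},
    {"dx": 0, "dy": 0, "dz": 0.001, "rx": 0, "ry": 0, "rz": 0},
    {"dx": 0, "dy": 0, "dz": 0.0005, "rx": 0, "ry": 0, "rz": 0},
    {"dx": 0, "dy": 0, "dz": 0.0005, "rx": 0, "ry": 0, "rz": 0},
    {"dx": 0, "dy": 0, "dz": 0, "rx": 0, "ry": 0, "rz": 0},
    {"dx": 0, "dy": 0, "dz": 0, "rx": 0, "ry": 0, "rz": 0},
  ],
)

```text
clock: 11.8
tool_pos: [0.4848, -0.2267, 0.0597]
eef_rot: [-2.596, -1.769, 0.0]
contact_force: [0.1, 0.8, -3.3]
grip_width: 0.151
grasp_force: 59.0
```

Emit:
apply_moves(
  series=[
    {"dx": 0, "dy": 0, "dz": 0.0005, "rx": 0, "ry": 0, "rz": 0},
    {"dx": 0, "dy": 0, "dz": 0.0003, "rx": 0, "ry": 0, "rz": 0},
    {"dx": 0, "dy": 0, "dz": 0, "rx": 0, "ry": 0, "rz": 0},
    {"dx": 0, "dy": 0, "dz": 0, "rx": 0, "ry": 0, "rz": 0},
  ],
)

```text
clock: 12.13
tool_pos: [0.4849, -0.2268, 0.0595]
eef_rot: [2.596, 1.768, -0.0]
contact_force: [-1.1, 0.6, 4.7]
grip_width: 0.147
grasp_force: 60.2
```

The cover has landed at z = 0.0595, the closed height predicted from the grasp, with about 8 N net push. Now release.

Emit:
apply_moves(
  series=[
    {"dx": 0, "dy": 0, "dz": 0, "rx": 0, "ry": 0, "rz": 0},
    {"dx": 0, "dy": 0, "dz": 0, "rx": 0, "ry": 0, "rz": 0},
    {"dx": 0, "dy": 0, "dz": 0, "rx": 0, "ry": 0, "rz": 0},
    {"dx": 0, "dy": 0, "dz": 0, "rx": 0, "ry": 0, "rz": 0},
    {"dx": 0, "dy": 0, "dz": 0, "rx": 0, "ry": 0, "rz": 0},
    {"dx": 0, "dy": 0, "dz": 0, "rx": 0, "ry": 0, "rz": 0},
    {"dx": 0, "dy": 0, "dz": 0, "rx": 0, "ry": 0, "rz": 0},
    {"dx": 0, "dy": 0, "dz": 0, "rx": 0, "ry": 0, "rz": 0},
  ],
  grip=0.06,
)

```text
clock: 12.8
tool_pos: [0.4848, -0.2268, 0.0589]
eef_rot: [-2.596, -1.769, 0.0]
contact_force: [-0.2, 0.2, -0.3]
grip_width: 0.701
grasp_force: 0.0
```

Emit:
apply_moves(
  series=[
    {"dx": 0, "dy": 0, "dz": -0.01, "rx": 0, "ry": 0, "rz": 0},
    {"dx": 0, "dy": 0, "dz": -0.02, "rx": 0, "ry": 0, "rz": 0},
    {"dx": 0, "dy": 0, "dz": -0.03, "rx": 0, "ry": 0, "rz": 0},
    {"dx": 0, "dy": 0, "dz": -0.03, "rx": 0, "ry": 0, "rz": 0},
    {"dx": 0, "dy": 0, "dz": -0.03, "rx": 0, "ry": 0, "rz": 0},
    {"dx": 0, "dy": 0, "dz": -0.03, "rx": 0, "ry": 0, "rz": 0},
    {"dx": 0, "dy": 0, "dz": -0.03, "rx": 0, "ry": 0, "rz": 0},
    {"dx": 0, "dy": 0, "dz": -0.01, "rx": 0, "ry": 0, "rz": 0},
  ],
)

```text
clock: 13.47
tool_pos: [0.486, -0.2269, 0.2538]
eef_rot: [2.593, 1.766, 0.005]
contact_force: [0.8, -0.3, 0.4]
grip_width: 0.696
grasp_force: 0.0
```

Emit:
apply_moves(
  series=[
    {"dx": 0, "dy": 0, "dz": 0, "rx": 0, "ry": 0, "rz": 0},
    {"dx": 0, "dy": 0, "dz": 0, "rx": 0, "ry": 0, "rz": 0},
    {"dx": 0, "dy": 0, "dz": 0, "rx": 0, "ry": 0, "rz": 0},
  ],
)

```text
clock: 13.72
tool_pos: [0.484, -0.2266, 0.248]
eef_rot: [-2.595, -1.768, 0.002]
contact_force: [0.6, 0.3, -0.3]
grip_width: 0.703
grasp_force: 0.0
```

```bash
python3 - <<'E'
from bench import r
from h import *
s=snap(r,"w8"); print(s["clock"],s["tool_pos"],s["contact_force"],s["grip_width"])
a=r.read_camera("scene");b=r.read_camera("side");w=cv2.imread("pics/w8.png")
f=lambda im,x,y,w,h,s:cv2.resize(im[y:y+h,x:x+w],None,fx=s,fy=s,interpolation=cv2.INTER_CUBIC)
cv2.imwrite("pics/m8.png",np.vstack([np.hstack([f(a,320,95,100,75,4),f(b,290,235,100,75,4)]),np.hstack([cv2.resize(w,(400,300)),f(b,200,120,200,150,2)])]))
print(proj(cam(r,"wrist",s),pts([.4852,-.2272,-.3728],[[55,95,36],[-55,95,36],[55,-95,36],[-55,-95,36],[0,78,52]])).round(1).tolist())
E
```

```text
13.7167 [ 0.48400085 -0.22663903  0.24797741] [ 0.60746899  0.34992429 -0.3355827 ] 0.7028107064545839
[[379.0, 72.7], [263.9, 72.9], [371.3, 255.3], [271.8, 255.4], [321.5, 91.0]]
```

View pics/m8.png

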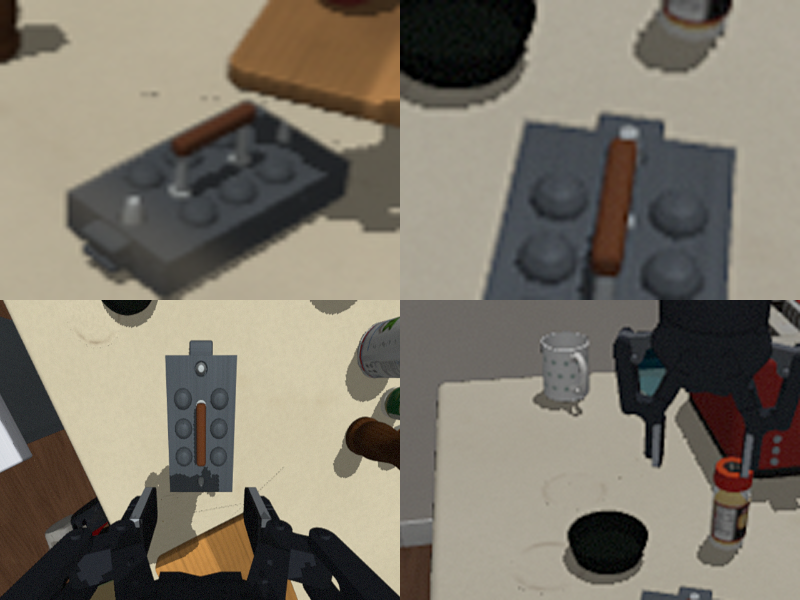

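The mould is closed flush, with both pins through their holes and the tabs aligned. The crockery and jars are undisturbed and the gripper is clear. I'm handing it in.

```bash
python3 -c "
from bench import r
print(r.close_job())"
```

```text
the job is handed in; nothing more can be done
None
```

The mould is closed: the cover lies flush on the lower half with its wide hole on the thick pin, it was released only once fully down, and I handed the job in about 14 s into the 45 s limit (no verdict came back).

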